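# Drop the slicing disc onto its key and bolt it down

### The job

The slicing disc of the vegetable cutter lies on its spindle but is turned wrong, so it rides up on the key and dogs. Turn it by its knob, either way round, until the notch finds the key and the disc drops flat onto the deck, without lifting the disc off; then push the bolt fully in over the disc's rim. Leave the things standing around it where they are.

Things in the scene. Friction and masses are not known exactly. Their poses are not given: they have to be found in the camera images.
- machine: Fixed base of the cutter: white housing 180 x 180 mm, 44 mm high, under a round metal deck 166 mm across, its top 50 mm above the table. Origin on the table below the spindle; z up, +x to the key, +y to the bolt. The upright spindle is 18 mm thick, its top at 84 mm. The bolt rides on a housing extension on the +y side, 84 mm wide, 44 mm high, out to y = 170 mm, between guide rails 70 mm high.
- key (a point): Top of the key at the deck's edge, on the machine's +x side: a round-topped bar, 16 mm wide along y, from 66 to 88 mm from the spindle's axis. Two dome-topped dogs 14 mm thick stand on the deck too: 54.5 mm from the axis at 125 degrees and 35.5 mm at 240 degrees (counter-clockwise from the key seen from above; hidden under the disc). All three stand 10 mm above the deck.
- disc: Steel disc, 156 mm across, 8 mm thick, 0.4 kg, its 20 mm hole on the spindle. Origin: centre of its underside; +x points to the 21 mm notch in its rim; z up. It seats only with its x along the machine's x (2.5 mm play each side): it then falls by itself from 60 to 50 mm above the table (underside) and can turn no further. Turns either way with 1 to 2 N at the knob; starts at least 0.6 rad off.
- knob_mid (a point): Middle of the upright black knob fixed on the disc: 18 mm thick, 35 mm tall above the disc's top face, 58 mm from the disc's centre, opposite the notch (the disc's -x). The point is 17.5 mm above the disc's top face. Pushing the knob along a circle about the spindle turns the disc. Two small blades, 3 mm high, also stand on the disc, both nearer the notch than the knob.
- bolt_tab (a point): Middle of the upright black push tab at the bolt's outer end: 50 mm wide along the machine's x, 10 mm thick along its y, from 62 to 106 mm above the table (this point about 86 mm). Push it along the machine's -y, toward the spindle. Behind it (larger y) all is free above the 44 mm high housing extension.
- bolt (a joint): How far in the bolt is, m: 0 fully back, nose 86 mm from the spindle's axis; 0.026 fully in at its stop, nose 60 mm from the axis, 18 mm over the rim of a seated disc with 2.5 mm of air. A disc that has not dropped blocks it. It starts at 0 to 0.004, slides with about 2.5 N of friction and stays where it is left.
- cheese_jar: Bystander: spice jar with a green cap, 42 mm across, 87 mm high. Origin at the centre of its underside.
- butter: Bystander: block of butter 50 x 75 x 26 mm. Origin at the centre of its underside.
- nut_jar: Bystander: clear jar with a metal lid, 84 mm across, 105 mm high. Origin at the centre of its underside.

How it is judged:
By the outcome, as a careful person would: the job done as asked, in the order asked, and still so for the second after the job is handed in, with the robot touching nothing.
It also fails if it takes over 58 s, if anything falls off the work surface, if the arm or the gripper's body presses on something with over 40 N, if the wrist force passes 120 N, or if a joint passes its speed limit or range.

### The arm

A 6-joint arm with a two-finger parallel gripper is mounted at the origin on a cart in front of the work surface, level with it; the furniture and walls round the work are solid. World frame = base frame: x ahead of the robot, y to its left, z up, the work surface at z = 0. Lengths are in m, angles in rad, forces in N, time in s.
With the tool pointing down it reaches from about 0.3 to 0.875 m from the base axis. Payload 6.4 kg.
Tool frame: the origin (TCP) lies midway between the tips of the shut fingers; the grasp point (between the pads) lies 19 mm behind it; z points along the fingers, y is the line along which they close (so a half turn about z gives the same grasp; the last joint's range is limited). The gripper opens to 85 mm and grips with 20 to 120 N. Pads are 22 mm wide; open, the fingers measure 114 mm over their backs; the gripper's body (76 mm by 85 mm) begins 54 mm behind the grasp point. The pads swing forward as they close: fully open they stand 13 mm farther back than shut.
Start: joints at [1.085, 0.181, 1.607, -0, 1.354, -0.206], TCP at [0.159, 0.553, 0.231] pointing down, gripper open.
Joint ranges: [-2.99, 2.99], [-0.89, 2.07], [0.3, 2.58], [-1.14, 4.28], [0, 2.63], [-3.12, 3.12]. Speed limits (rad/s): [2.57, 2.57, 3.01, 3.14, 3.14, 3.14].

### API

Orientations are given as a unit quaternion [w, x, y, z].
In Python, from bench import ctrl gives the robot as it stands. The module is installed in compiled form; this text tells all that it offers.
- The arm moves only by the tool move_arm, never from a script. Its argument "plan" is one flat list of numbers, 6 for each row, row after row: the shift along the world's x, y, z in units of 50 mm (1.0 is 50 mm), then the turn, a rotation vector about the world's x, y, z in rad. A call has 1 to 10 rows; each row is the pose to reach, as a shift and turn from the pose commanded when the call began; what a row does not reach only later rows make up. A row lasts 1/8 s, in which the tool goes at most 62.5 mm and 10.7 degrees, less where a joint would pass 70% of its speed; a pose out of reach is approached as far as the arm can. A call with a gripper value outside its range is refused whole. "grip" is the finger opening in mm, from 0 to 85.4, set as the call begins (left out, the last holds). The fingers move at their own pace and stop on an object; the grip force is fixed at half the most. Time passes only in rows, so rows that repeat a pose let the fingers close. It gives the time, the measured TCP pose, the force, the opening and the grip force at its end, in the units of the state.
- ctrl.get_obs(): the state, without advancing time (a new reading comes with each control period).
- ctrl.camera(name): name is "scene" or "top" or "wrist"; returns a dict with "pixels" (420x560x3 uint8, red, green, blue), "fx", "fy", "cx", "cy" (pixels), "origin" and "attitude" of the camera in the world. Camera axes: x right, y down, z forward; pixel columns grow to the right and rows downward; lengths in m; the calibration is good to about 2 mm. A picture is of the moment at which its call begins. There is no depth.
- ctrl.hand_in(): hands the job in; it is judged then, once.
The state is a dict: "time_s": time; "q": joint angles; "dq": joint speeds; "joint_efforts": joint torques, N m; "eef_pos": TCP position; "eef_rot": TCP orientation; "wrist_force": force on the tool from outside, world axes, zero at the start; "torque": the same for the moment, N m; "opening": opening from 0.0 (shut) to 1.0 (fully open); "grasp_force": force on a finger pad.
Only numpy, scipy, OpenCV 4.12 (cv2) and the standard library are available. Lean on these libraries where they do the work, as an engineer would, in place of code of your own. Each camera call takes 0.05 s, during which the arm holds its last target. There are 200 camera calls.

## Working session

There is one attempt and no reset: what is moved stays moved. The work goes in short steps, Python scripts to look and compute and a tool call to move; the robot and the scene stay as the last step left them, time stands still between calls to the robot, and variables do not carry over. Pictures are saved under pics/ and viewed, at most 10 in all, crops included, and the job is handed in when it is done.

Besides the shell and the picture viewer there is one more tool, called after "Emit:" as name(argument=value, ...) on one line, values as JSON. move_arm: Moves the arm, as the interface text tells. Its arguments: {"type":"object","properties":{"plan":{"type":"array"},"grip":{"type":"number"}},"required":["plan"]}

```bash
mkdir -p pics; cat > h.py <<'E'
import numpy as np, cv2
from bench import ctrl
from scipy.spatial.transform import Rotation as R
def cam(n,f=None):
    c=ctrl.camera(n)
    if f: cv2.imwrite(f,cv2.cvtColor(c["pixels"],cv2.COLOR_RGB2BGR))
    return c
def rot(c):
    a=np.array(c["attitude"],float)
    return a if a.shape==(3,3) else R.from_quat(a,scalar_first=True).as_matrix()
def ray(c,u,v,z):
    d=rot(c)@[(u-c["cx"])/c["fx"],(v-c["cy"])/c["fy"],1]; o=np.array(c["origin"])
    return o+d*(z-o[2])/d[2]
def proj(c,p):
    q=rot(c).T@(np.array(p)-c["origin"]); return q[0]/q[2]*c["fx"]+c["cx"],q[1]/q[2]*c["fy"]+c["cy"]
E
python3 - <<'E'
from h import *
for n in("top","scene"):
    c=cam(n,f"pics/{n}0.png"); print(n,c["fx"],c["cx"],c["cy"],c["origin"],c["attitude"])
o=ctrl.get_obs();print(o["time_s"],o["eef_pos"],o["eef_rot"],o["opening"])
E
```

```text
top 401.94602062121845 281.1866131252806 205.20809851432804 [ 0.53149181 -0.06457387  0.94750418] [ 0.06374642 -0.70333085  0.7064125  -0.04736558]
scene 439.84339827456927 271.7179529133884 219.6340104666591 [0.23759878 0.60387173 0.72851721] [ 0.12223003 -0.25734325  0.86345666 -0.41626539]
0.1 [0.15853581 0.55220004 0.23044312] [-2.76484225e-04  1.39423100e-01  9.90232572e-01 -7.59423788e-04] 1.002909178827398
```

View pics/top0.png

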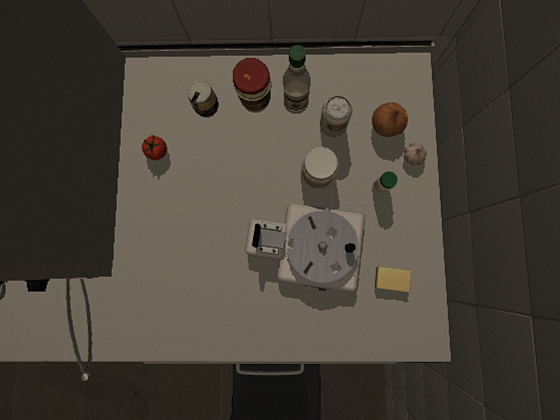

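View pics/scene0.png

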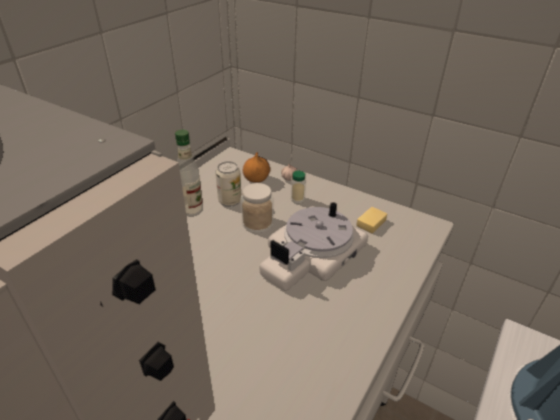

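The top view shows the machine with its spindle at about (323,246), the knob at about (350,248) and the bolt tab at about (257,236). I'll enlarge it.

```bash
python3 - <<'E'
from h import *
c=cam("top")
im=cv2.cvtColor(c["pixels"],cv2.COLOR_RGB2BGR)[140:310,230:430]
im=cv2.resize(cv2.convertScaleAbs(im,alpha=1.4),None,fx=4,fy=3.5,interpolation=cv2.INTER_CUBIC) if 0 else cv2.resize(im,None,fx=3.5,fy=3.5,interpolation=cv2.INTER_CUBIC)
cv2.imwrite("pics/c1.png",cv2.convertScaleAbs(im,alpha=1.4))
for n,u,v,z in [("knob",350,248,.103),("spin",323,245,.084),("tab",257,236,.106),("butter",394,280,.026),("green",388,181,.087),("nut",320,162,.105),("cupbR",110,275,.3),("tabledge",444,300,0),("frontedge",300,361,0),("tool?",38,285,.3)]: print(n,ray(c,u,v,z).round(3))
print(proj(c,[.1585,.552,.23]))
E
```

```text
knob [ 0.574 -0.188  0.103]
spin [ 0.582 -0.134  0.084]
tab [0.6   0.006 0.106]
butter [ 0.506 -0.296  0.026]
green [ 0.72  -0.277  0.087]
nut [ 0.759 -0.129  0.105]
cupbR [0.523 0.225 0.3  ]
tabledge [ 0.461 -0.414  0.   ]
frontedge [ 0.327 -0.084  0.   ]
tool? [0.507 0.341 0.3  ]
(np.float64(-81.17809436733046), np.float64(498.50195243019346))
```

View pics/c1.png

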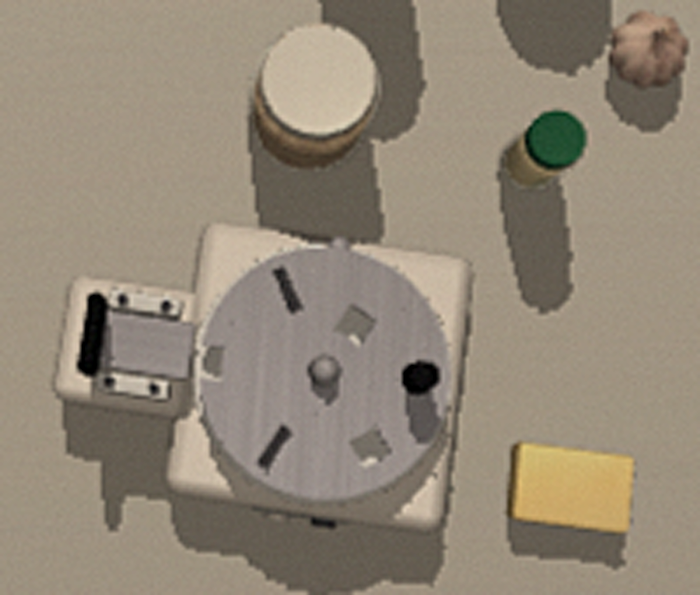

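```bash
python3 - <<'E'
from h import *
c=cam("top")
f=lambda u,v,z: ray(c,230+u/3.5,140+v/3.5,z)[:2]
cs=np.array([f(207,225,.044),f(470,260,.044),f(437,528,.044),f(170,490,.044)])
print(cs.round(4),"mean",cs.mean(0).round(4))
ex=(cs[0]+cs[1]-cs[2]-cs[3]);print("yaw x",np.degrees(np.arctan2(ex[1],ex[0])))
ey=(cs[0]-cs[1]+cs[3]-cs[2]);print("yaw y",np.degrees(np.arctan2(-ey[0],ey[1])))
s=f(323,365,.084);k=f(421,376,.103);n=f(210,361,.068);t=f(93,334,.106)
print("spin",s,"knob",k,np.linalg.norm(k-s),"notch",n,"tab",t,np.linalg.norm(t-s))
for a in(k-s,n-s,t-s): print(np.degrees(np.arctan2(a[1],a[0])))
print("wand",[ray(c,85,378,z).round(3) for z in(0,.2,.4)])
E
```

```text
[[ 0.6769 -0.0619]
 [ 0.653  -0.2313]
 [ 0.4837 -0.2049]
 [ 0.5074 -0.0375]] mean [ 0.5802 -0.1339]
yaw x -8.529350320467232
yaw y -8.055482738897334
spin [ 0.58339793 -0.13234111] knob [ 0.57549378 -0.18897567] 0.05718346687382667 notch [ 0.58712349 -0.06333579] tab [0.60114851 0.00664221] 0.1401122660573318
-97.94510895060355
86.90963143391865
82.72173686831286
wand [array([0.289, 0.402, 0.   ]), array([0.34 , 0.303, 0.2  ]), array([0.392, 0.205, 0.4  ])]
```

Emit:
move_arm(plan=[0, -1.2, 0.3, 0, 0, -0.14, 0, -2.4, 0.6, 0, 0, -0.28, 0, -3.6, 0.8, 0, 0, -0.42, 0.2, -4.7, 1, 0, 0, -0.56, 0.9, -5.7, 1, 0, 0, -0.7, 1.5, -6.7, 1, 0, 0, -0.84, 2.1, -7.7, 1, 0, 0, -0.98, 2.8, -8.7, 1, 0, 0, -1.12, 3.5, -9.7, 1, 0, 0, -1.26, 4.2, -10.7, 1, 0, 0, -1.4], grip=34)

```text
time_s: 1.45
eef_pos: [0.3696, 0.0155, 0.2816]
eef_rot: [0.001, 0.746, 0.665, 0.001]
wrist_force: [0.5, 1.6, 0.3]
opening: 0.397
grasp_force: 0.0
```

Emit:
move_arm(plan=[0.8, -0.8, 0, 0, 0, 0, 1.6, -1.6, 0, 0, 0, 0, 2.4, -2.4, 0, 0, 0, 0, 3.2, -3.2, -0.5, 0, 0, 0, 3.7, -3.7, -1.2, 0, 0, 0, 4.14, -4.12, -1.8, 0, 0, 0, 4.14, -4.12, -1.8, 0, 0, 0])

```text
time_s: 2.33
eef_pos: [0.5746, -0.1888, 0.1872]
eef_rot: [-0.003, 0.745, 0.667, -0.001]
wrist_force: [-0.2, 0.4, 0.6]
opening: 0.399
grasp_force: 0.0
```

```bash
python3 - <<'E'
from h import *
c=cam("wrist","pics/w1.png"); o=ctrl.get_obs();print(o["eef_pos"],o["eef_rot"],o["opening"])
for p in([.5755,-.189,.103],[.582,-.133,.084]): print(proj(c,p))
E
```

```text
[ 0.57489653 -0.18825777  0.18932244] [-1.99007716e-03  7.44838337e-01  6.67241684e-01 -6.53677970e-04] 0.40094901016919005
(np.float64(277.769018606194), np.float64(223.80699410552157))
(np.float64(278.36704096542303), np.float64(130.56461200204603))
```

View pics/w1.png

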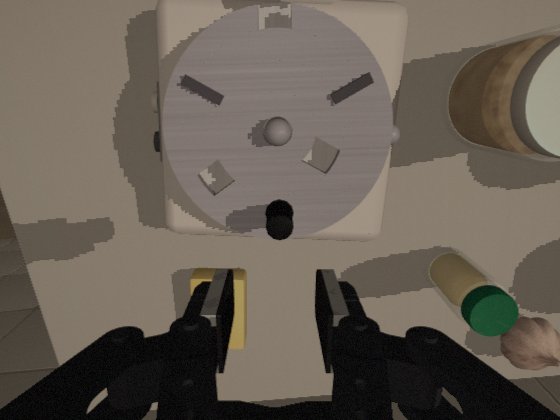

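The wrist picture shows the knob top at (279,222) and the spindle at (278,131), matching predictions to about 2 px. I'll descend around the knob.

Emit:
move_arm(plan=[0, 0, -0.8, 0, 0, 0, 0, 0, -1.6, 0, 0, 0, 0, 0, -2.0, 0, 0, 0, 0, 0, -2.25, 0, 0, 0, 0, 0, -2.25, 0, 0, 0])

```text
time_s: 3.0
eef_pos: [0.576, -0.1882, 0.0792]
eef_rot: [0.0, 0.744, 0.668, 0.0]
wrist_force: [-1.0, 0.2, 0.6]
opening: 0.396
grasp_force: 0.0
```

```bash
python3 - <<'E'
from h import *
C=np.array([.582,-.133])
a0=-97
for d in list(range(9,100,9))+[91]:
    p=C+.058*np.array([np.cos(np.radians(a0-d)),np.sin(np.radians(a0-d))])
    print(d,((p-[.5755,-.189])/.05).round(2),round(-np.radians(d),3))
o=ctrl.get_obs();print(o["eef_pos"],o["wrist_force"])
E
```

```text
9 [-0.19  0.  ] -0.157
18 [-0.36  0.07] -0.314
27 [-0.52  0.16] -0.471
36 [-0.66  0.27] -0.628
45 [-0.78  0.41] -0.785
54 [-0.88  0.56] -0.942
63 [-0.96  0.72] -1.1
72 [-1.01  0.9 ] -1.257
81 [-1.03  1.08] -1.414
90 [-1.02  1.26] -1.571
99 [-0.99  1.44] -1.728
91 [-1.02  1.28] -1.588
[ 0.57595594 -0.18824988  0.07923347] [-0.95166858  0.20009549  0.64805175]
```

Emit:
move_arm(plan=[0, 0, 0, 0, 0, 0, -0.19, 0, 0, 0, 0, -0.157, -0.36, 0.07, 0, 0, 0, -0.314, -0.52, 0.16, 0, 0, 0, -0.471, -0.66, 0.27, 0, 0, 0, -0.628, -0.78, 0.41, 0, 0, 0, -0.785, -0.88, 0.56, 0, 0, 0, -0.942, -0.96, 0.72, 0, 0, 0, -1.1, -1.01, 0.9, 0, 0, 0, -1.257, -1.01, 0.9, 0, 0, 0, -1.257], grip=26)

```text
time_s: 4.25
eef_pos: [0.526, -0.1434, 0.0801]
eef_rot: [0.001, 0.995, 0.103, 0.001]
wrist_force: [-0.6, 0.0, -1.2]
opening: 0.308
grasp_force: 0.0
```

```bash
python3 - <<'E'
from h import *
c=cam("wrist","pics/w2.png"); o=ctrl.get_obs();print(o["eef_pos"],o["eef_rot"],o["wrist_force"],o["opening"])
E
```

```text
[ 0.52600056 -0.14360512  0.07988212] [4.73461638e-04 9.94579293e-01 1.03976599e-01 8.20046034e-04] [ 0.27082507 -0.50833091  0.23386431] 0.3028233746822128
```

View pics/w2.png

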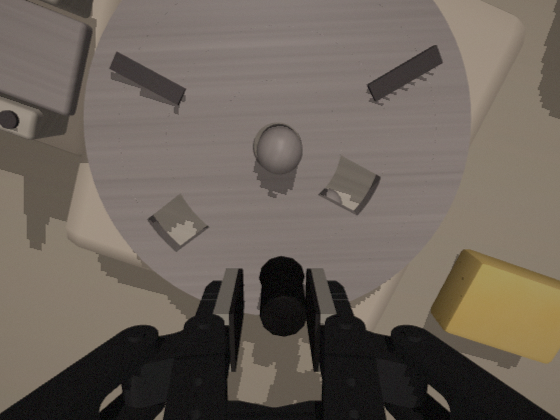

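The knob at about (283,295) sits between the pads and the disc has followed. I'll take the last degrees slowly.

Emit:
move_arm(plan=[-0.01, 0.06, 0, 0, 0, -0.052, -0.02, 0.12, 0, 0, 0, -0.105, -0.02, 0.18, 0, 0, 0, -0.157, -0.02, 0.22, 0, 0, 0, -0.192, -0.02, 0.26, 0, 0, 0, -0.227, -0.02, 0.3, 0, 0, 0, -0.262, -0.01, 0.34, 0, 0, 0, -0.297, -0.01, 0.38, 0, 0, 0, -0.331, -0.01, 0.38, 0, 0, 0, -0.331])

```text
time_s: 5.42
eef_pos: [0.525, -0.1244, 0.079]
eef_rot: [0.0, 0.998, -0.062, 0.0]
wrist_force: [-0.1, 0.3, 0.2]
opening: 0.304
grasp_force: 0.0
```

```bash
python3 - <<'E'
from h import *
c=cam("wrist","pics/w3.png"); o=ctrl.get_obs();print(o["eef_pos"],o["eef_rot"],o["wrist_force"],o["opening"])
a=np.radians(171.8)
for z in(.103,.093):print(proj(c,[.582+.058*np.cos(a),-.133+.058*np.sin(a),z]))
E
```

```text
[ 0.5249469  -0.12442576  0.07896161] [ 4.17880178e-05  9.98055116e-01 -6.23375068e-02  1.38317060e-04] [0.66370021 0.21872593 0.02368669] 0.3068789851976992
(np.float64(273.28904613698916), np.float64(318.8353465314792))
(np.float64(273.32355386604837), np.float64(304.4165282094633))
```

View pics/w3.png

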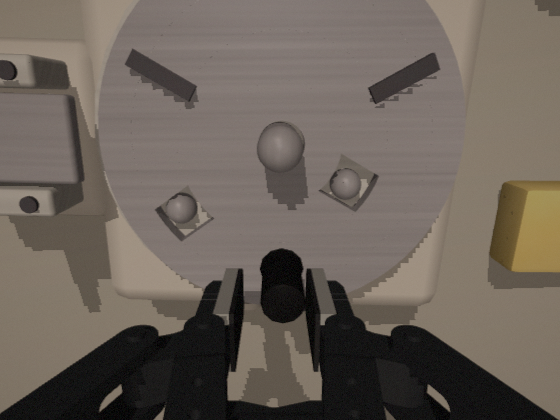

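The disc has dropped: both dogs show through the windows at (181,208) and (345,184). I'll lift off and check the clearance to the tall box on the left, using its corner.

Emit:
move_arm(plan=[0, 0, 0.6, 0, 0, 0, 0, 0, 1.6, 0, 0, 0, 0, 0, 2.4, 0, 0, 0, 0, 0, 2.4, 0, 0, 0])

```text
time_s: 5.98
eef_pos: [0.5272, -0.1255, 0.203]
eef_rot: [0.002, 0.998, -0.062, 0.004]
wrist_force: [1.1, -0.1, -0.6]
opening: 0.306
grasp_force: 0.0
```

```bash
python3 - <<'E'
from h import *
t=cam("top","pics/t2.png"); s=cam("scene","pics/s2.png")
for z in np.arange(.1,.7,.1):
    p=ray(t,110,277,z); print(z.round(1),p.round(3),np.round(proj(s,p)))
im=cv2.cvtColor(t["pixels"],cv2.COLOR_RGB2BGR)[170:310,230:390]
cv2.imwrite("pics/t2c.png",cv2.convertScaleAbs(cv2.resize(im,None,fx=4,fy=4,interpolation=cv2.INTER_CUBIC),alpha=1.4))
print(ctrl.get_obs()["eef_pos"])
E
```

```text
0.1 [0.516 0.314 0.1  ] [223. 374.]
0.2 [0.518 0.27  0.2  ] [236. 314.]
0.3 [0.519 0.225 0.3  ] [251. 248.]
0.4 [0.521 0.18  0.4  ] [266. 175.]
0.5 [0.523 0.136 0.5  ] [284.  94.]
0.6 [0.525 0.091 0.6  ] [304.   3.]
[ 0.52475961 -0.12439367  0.1988719 ]
```

View pics/s2.png

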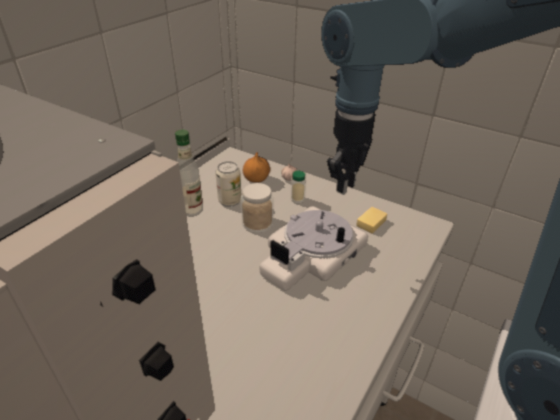

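The scene view shows the seated disc, with the tab at about (280,252) clear of the tall box on the left (right edge at u≈210). I'll go behind the tab with the fingers shut.

Emit:
move_arm(plan=[0.16, 0.33, 0, 0, 0, 0.159, 0.33, 0.66, 0, 0, 0, 0.318, 0.5, 1.0, 0, 0, 0, 0.476, 0.66, 1.32, 0, 0, 0, 0.635, 0.82, 1.65, 0, 0, 0, 0.794, 1.0, 2.0, 0, 0, 0, 0.953, 1.15, 2.3, 0, 0, 0, 1.11, 1.32, 2.65, 0, 0, 0, 1.27, 1.5, 3.0, 0, 0, 0, 1.43, 1.65, 3.36, 0, 0, 0, 1.588], grip=0)

```text
time_s: 7.32
eef_pos: [0.6064, 0.0443, 0.1964]
eef_rot: [-0.001, 0.743, 0.67, -0.001]
wrist_force: [-0.5, -0.5, 0.5]
opening: -0.004
grasp_force: 0.0
```

Emit:
move_arm(plan=[0, 0, -0.8, 0, 0, 0, 0, 0, -1.6, 0, 0, 0, 0, 0, -2.1, 0, 0, 0, 0, 0, -2.4, 0, 0, 0, 0, 0, -2.4, 0, 0, 0])

```text
time_s: 7.95
eef_pos: [0.6059, 0.0438, 0.0768]
eef_rot: [-0.001, 0.745, 0.668, -0.001]
wrist_force: [-0.2, 0.1, -0.1]
opening: -0.002
grasp_force: 0.0
```

```bash
python3 - <<'E'
from h import *
c=cam("wrist","pics/w4.png"); o=ctrl.get_obs();print(o["eef_pos"],o["eef_rot"],o["wrist_force"],o["opening"])
E
```

```text
[0.60696683 0.04363813 0.07830564] [-4.51958391e-04  7.44538653e-01  6.67579073e-01 -4.12735883e-04] [0.65881826 0.06224039 0.57166301] -0.004373224013255177
```

View pics/w4.png

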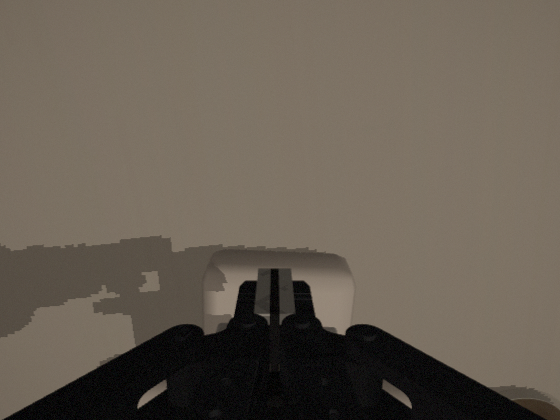

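The wrist view shows the shut fingers at about (275,300), over the housing extension behind the tab. I'll push in.

Emit:
move_arm(plan=[-0.014, -0.1, 0, 0, 0, 0, -0.03, -0.2, 0, 0, 0, 0, -0.04, -0.3, 0, 0, 0, 0, -0.055, -0.38, 0, 0, 0, 0, -0.066, -0.46, 0, 0, 0, 0, -0.078, -0.54, 0, 0, 0, 0, -0.09, -0.62, 0, 0, 0, 0, -0.1, -0.7, 0, 0, 0, 0, -0.11, -0.77, 0, 0, 0, 0, -0.12, -0.83, 0, 0, 0, 0])

```text
time_s: 9.25
eef_pos: [0.6013, 0.002, 0.0788]
eef_rot: [-0.0, 0.745, 0.667, 0.0]
wrist_force: [0.6, 9.5, 3.2]
opening: -0.002
grasp_force: 5.3
```

Emit:
move_arm(plan=[-0.004, -0.02, 0, 0, 0, 0, -0.007, -0.05, 0, 0, 0, 0, -0.007, -0.05, 0, 0, 0, 0])

```text
time_s: 9.62
eef_pos: [0.6012, 0.002, 0.0788]
eef_rot: [-0.001, 0.745, 0.668, 0.002]
wrist_force: [2.3, 12.4, 1.9]
opening: 0.001
grasp_force: 6.1
```

The motion has stopped and the force is rising, so this is a hard contact. I'll back off and check.

Emit:
move_arm(plan=[0.05, 0.4, 0, 0, 0, 0, 0.08, 0.6, 0, 0, 0, 0, 0.08, 0.6, 1, 0, 0, 0, 0.08, 0.6, 2, 0, 0, 0, -0.9, 0.6, 3, 0, 0, 0, -1.8, 0.6, 3, 0, 0, 0, -2.7, 0.6, 3, 0, 0, 0, -3.6, 0.6, 3, 0, 0, 0, -3.6, 0.6, 3, 0, 0, 0])

```text
time_s: 10.75
eef_pos: [0.4184, 0.0301, 0.2284]
eef_rot: [-0.0, 0.745, 0.668, -0.001]
wrist_force: [-0.2, 0.6, 1.0]
opening: 0.002
grasp_force: 0.0
```

```bash
python3 - <<'E'
from h import *
t=cam("top")
im=cv2.cvtColor(t["pixels"],cv2.COLOR_RGB2BGR)[140:310,230:430]
cv2.imwrite("pics/t3c.png",cv2.convertScaleAbs(cv2.resize(im,None,fx=3.5,fy=3.5,interpolation=cv2.INTER_CUBIC),alpha=1.4))
o=ctrl.get_obs();print(o["eef_pos"],o["wrist_force"])
m=lambda y,z:proj(t,[.582+.143*y,-.133+.99*y,z])
for y in(.060,.064,.068,.114,.117,.121): 
    u,v=m(y,.106 if y>.1 else .062);print(y,(u-230)*3.5,(v-140)*3.5)
E
```

```text
[0.42027135 0.02970084 0.22900767] [ 0.24072019 -0.86980563  0.18853344]
0.06 226.33380247902235 356.0221924681609
0.064 220.01856702983093 355.13558349825684
0.068 213.70590010379252 354.2493351286321
0.114 137.61969196995463 338.55191353653345
0.117 132.666604426512 337.85734174133745
0.121 126.06495249408997 336.9315916523791
```

View pics/t3c.png

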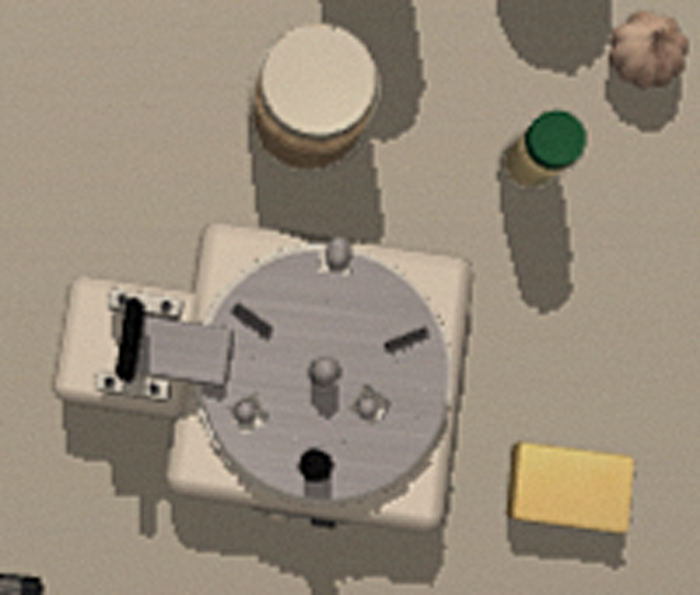

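The picture shows the key in the notch at (338,255), the bolt nose over the rim at u≈231 (226 expected when fully in), and the bystanders unmoved. I'll hand in.

```bash
python3 -c "
from bench import ctrl
print(ctrl.hand_in())"
```

```text
the job is handed in; nothing more can be done
None
```

I turned the disc by its knob until it dropped flat on the deck, then pushed the bolt in to its stop over the rim; the bystanders did not move, and I handed the job in at about 11 s on the robot clock.

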